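# Clear the stone clamp and hold its spring jaw open at the mark

### The job

Take the scraper block and wipe the three stone chips off the clamp's bed into the trough along its side, with the block and not with the fingers, then stand the block back on the table clear of the clamp. Only when the bed is clear, pull the spring jaw out by its T-bar until its pointer stands at the line on the index block, and finish while still holding it there against the spring, so that I can lay a stone in. Leave the candle, the brown stone and the loupe where they are.

Things in the scene. Friction and masses are not known exactly. Their poses are not given: they have to be found in the camera images.
- clamp: stone clamp fixed to the table, turned up to 0.4 rad: aluminium bed 170 x 100 mm, top 20 mm above the table, no rim on its long sides; at its far end a grey fixed jaw and two spring barrels (42 mm high, barrels reach x +126). Origin: on the table under the bed's centre; x points to the fixed jaw, y to the trough, z up. Bed in front of the shut jaw: x -85..20, y -50..50 mm.
- trough (a point): middle of the floor of the open grey trough along the bed's +y side: 96 mm long (clamp x -80..16), 50 mm wide (clamp y 50..100), floor 3 mm and walls 16 mm above the table. Chips pushed over the bed's edge drop into it. Axes as the clamp's.
- jaw (a joint): travel of the sliding jaw, m: 0 shut against the fixed jaw, grows as it is pulled along the clamp's -x, end stop 0.075. Springs pull it shut with about 5 N at 0 and 160 N/m more (about 14 N at 0.06); it snaps back if let go.
- jaw_bar (a point): middle of the jaw's T-bar: round horizontal bar 12 mm thick, 70 mm long along the clamp's y, centre 73 mm above the table, on a 12 mm round stem at its middle. The jaw block below (30 mm in x, 84 mm in y) has its top 43 mm above the table: 24 mm free under the bar. Moves with the jaw; axes as the clamp's.
- jaw_pointer (a point): tip of the jaw's pointer, a 3 mm wide steel tongue that overhangs the bed's -y edge at 23 mm height. Moves with the jaw; axes as the clamp's.
- mark_line (a point): the mark: middle of the dark line across the top of the small steel index block (12 x 20 x 12 mm) fixed on a 5 mm high flange along the bed's -y side; 17 mm above the table. Axes as the clamp's. The jaw is at the mark when pointer and line agree along the clamp's x: 35 to 60 mm of travel. The pointer passes freely above the block.
- scraper: scraper block 80 x 22 x 56 mm, wood with a dark rubber foot strip 14 mm high, standing upright on the table, 0.08 to 0.16 kg. Origin: centre of its underside; x along its 80 mm length, y across its 22 mm thickness (the width to grip from above), z up.
- chip_0: one of three like loose reddish stone chips, about 17 mm across and 9 mm high, lying on the clamp's bed in front of the shut jaw (x -53..-5 mm, y -15..30 mm in the clamp's frame). Origin: centre of its underside.
- chip_1: one of three like loose reddish stone chips, about 17 mm across and 9 mm high, lying on the clamp's bed in front of the shut jaw (x -53..-5 mm, y -15..30 mm in the clamp's frame). Origin: centre of its underside.
- chip_2: one of three like loose reddish stone chips, about 17 mm across and 9 mm high, lying on the clamp's bed in front of the shut jaw (x -53..-5 mm, y -15..30 mm in the clamp's frame). Origin: centre of its underside.
- candle_1: tea-light candle, 38 mm across, 15 mm high, right of the clamp; bystander. Origin: underside centre.
- palm_stone_1: flat brown polished stone 50 x 56 x 28 mm, left of the clamp; bystander. Origin: underside centre.
- loupe: folding loupe 24 x 44 x 16 mm lying left of the clamp; bystander. Origin: underside centre.

How it is judged:
By the outcome, as a careful person would: the job done as asked, in the order asked, and still so for the second after the job is handed in, while the arm keeps its last pose, push and grip.
It also fails if it takes over 58 s, if anything falls off the work surface, if the arm or the gripper's body presses on something with over 40 N, if the wrist force passes 120 N, or if a joint passes its speed limit or range.

### The arm

A 6-joint arm with a two-finger parallel gripper is mounted at the origin on a cart in front of the work surface, level with it; the furniture and walls round the work are solid. World frame = base frame: x ahead of the robot, y to its left, z up, the work surface at z = 0. Lengths are in m, angles in rad, forces in N, time in s.
With the tool pointing down it reaches from about 0.35 to 0.775 m from the base axis. Payload 7.3 kg.
Tool frame: the origin (TCP) lies on the mounting face of the last link; the fingertips stand 178 mm ahead of it and the grasp point (between the pads) lies 159 mm ahead of it (robot.grip_depth is the distance from the TCP to the grasp point, in m); z points along the fingers, y is the line along which they close (so a half turn about z gives the same grasp; the last joint's range is limited). The gripper opens to 92 mm and grips with 3 to 60 N. Pads are 19 mm wide; open, the fingers measure 130 mm over their backs; the gripper's body (75 mm by 190 mm) begins 47 mm behind the grasp point.
Start: joints at [1.013, 0.342, 1.524, -0, 1.275, -0.146], TCP at [0.21, 0.481, 0.405] pointing down, gripper open.
Joint ranges: [-2.53, 2.53], [-0.77, 2.02], [0.04, 2.7], [-1, 4.14], [0.28, 2.66], [-3.11, 3.11]. Speed limits (rad/s): [2.57, 2.57, 3.14, 3.14, 3.14, 3.14].

### API

Orientations are given as [roll, pitch, yaw] about the fixed x, y, z axes, in that order (R = Rz(yaw) Ry(pitch) Rx(roll)).
In Python, from cell import observe, cams, robot, models gives the robot as it stands.
- The arm moves only by the shell command python3 -m jog 'ROWS' [FORCE]. ROWS is JSON, a list of rows, each a list of 3 entries, a list of its own where there are three numbers: the shift along the tool's x, y, z each as a share of 0.4 m, from -1 to 1, then the turn about the tool's z as a share of pi rad, from -1 to 1, then the closure, from 0 (fully open) to 1 (shut). In form: [[[x, y, z], turn, jaw], ...]. A call has 1 to 12 rows; each row is the pose to reach, as a shift and turn from the pose commanded when the call began, along the tool's axes at that moment, turning the shorter way round; what a row does not reach only later rows make up. A row lasts 1/8 s, in which the tool goes at most 62.5 mm and 10.7 degrees, less where a joint would pass 70% of its speed; a pose out of reach is approached as far as the arm can. A call with a number of a shift or a turn outside -1 to 1 is refused whole. A call with a gripper value outside its range is refused whole. The fingers move at their own pace and stop on an object; FORCE is the grip in N (left out, the last holds). Time passes only in rows, so rows that repeat a pose let the fingers close. It gives the time, the measured TCP pose, the force, the opening and the grip force at its end, in the units of the state.
- observe(): the state, without advancing time (a new reading comes with each control period).
- cams.read_camera(name): name is "scene" or "top" or "wrist"; returns the picture (420x560x3 uint8, red, green, blue); there is no depth.
- cams.camera_model(name): a dict with "camera_matrix" (3x3 intrinsics, pixels), "k1" (the pictures are not rectified: a ray, as slopes to the right and down, at radius r is drawn at 1 + k1 r^2 times it, then the intrinsics apply), "pose" (4x4, takes a point from camera to world coordinates). Camera axes: x right, y down, z forward; pixel columns grow to the right and rows downward; lengths in m; the calibration is good to about 2 mm. A picture is of the moment at which its call begins: read the wrist's pose just before it. camera_model takes no time and is no camera call; for the wrist camera it gives the pose at the moment of the call.
- robot.hand_in(): hands the job in; it is judged then, once.
Trained networks look in the newest picture that a camera, given by its name, has taken for a name from the list of things; names that differ only in an ending like _2 or _b are one class to them, and where a whole thing is asked for, a point or a joint stands for the part that bears it (a point fixed in the world has none). Each returns a list of dicts, best first, with "confidence" (0 to 1); they miss things now and then, are a little off and sometimes report something else, mostly with a low value. They report only what shows in the picture. A call takes as long as a camera call.
- models.find_in(target, camera): "position" ([x, y, z] in m, in world coordinates, good to about 4 mm: the middle of the surface that is visible of it).
- models.pinpoint(target, camera): "position" ([x, y, z] in m, in world coordinates, good to about 4 mm: a listed point, or the origin of a listed thing).
The state is a dict: "time": time; "qpos": joint angles; "qvel": joint speeds; "joint_efforts": joint torques, N m; "tool_pos": TCP position; "tool_rot": TCP orientation; "contact_force": force on the tool from outside, world axes, zero at the start; "torque": the same for the moment, N m; "opening": finger opening in m; "grip_force": force on a finger pad.
Only numpy, scipy, OpenCV 4.12 (cv2) and the standard library are available. Lean on these libraries where they do the work, as an engineer would, in place of code of your own. Each camera call takes 0.05 s, during which the arm holds its last target. There are 200 camera calls.

## Working session

There is one attempt and no reset: what is moved stays moved. The work goes in short steps, Python scripts to look and compute and a shell command to move; the robot and the scene stay as the last step left them, time stands still between calls to the robot, and variables do not carry over. Pictures are saved under pics/ and viewed, at most 13 in all, crops included, and the job is handed in when it is done.

```bash
mkdir -p pics; ls; python3 - <<'E'
from cell import observe,cams,robot,models
import cv2,numpy as np
s=observe();print(s)
for c in("top","scene"):
    im=cams.read_camera(c);cv2.imwrite(f"pics/{c}0.png",im[:,:,::-1])
    for t in["clamp","trough","jaw_bar","jaw_pointer","mark_line","scraper","chip_0","candle_1","palm_stone_1","loupe"]:
        print(c,t,[(np.round(d["position"],4).tolist(),round(d["confidence"],2),d.keys()-{"position","confidence"}) for d in models.pinpoint(t,c)][:5])
E
```

```text
pics
{'time': 0.0, 'qpos': array([ 1.01300015e+00,  3.42750547e-01,  1.52501646e+00, -2.42729074e-06,
        1.27542702e+00, -1.45994007e-01]), 'qvel': array([-0.00111681,  0.00078147,  0.00119304, -0.00159368, -0.00170766,
       -0.00068032]), 'joint_efforts': array([-2.72114776e-03, -4.31243491e+01, -2.44216651e+01,  7.14393798e-02,
        5.62579965e-02, -1.27126186e-04]), 'tool_pos': array([0.21004251, 0.48100548, 0.40403051]), 'tool_rot': array([-3.14000799e+00, -2.30663659e-04,  2.72979101e+00]), 'contact_force': array([ 0.15709849,  0.45904406, -0.57959453]), 'torque': array([-0.0183224 , -0.03963307,  0.02261531]), 'grip_force': 0.0, 'opening': 0.0917634957202196}
top clamp [([0.4862, 0.0543, 0.0007], 0.73, set())]
top trough [([0.4754, 0.1341, 0.0005], 0.78, set())]
top jaw_bar [([0.5193, 0.0432, 0.0692], 0.89, set())]
top jaw_pointer [([0.4913, -0.0096, 0.0218], 0.67, set())]
top mark_line [([0.4405, -0.0041, 0.011], 0.64, set())]
top scraper [([0.5029, -0.2422, -0.0043], 0.83, set()), ([0.4638, 0.0673, 0.0187], 0.39, set())]
top chip_0 [([0.4637, 0.0633, 0.0186], 0.59, set()), ([0.4767, 0.051, 0.0232], 0.52, set()), ([0.4389, -0.0023, 0.0158], 0.51, set())]
top candle_1 [([0.4431, -0.1157, 0.0009], 0.75, set())]
top palm_stone_1 [([0.4195, 0.2831, -0.0046], 0.75, set()), ([0.5037, -0.2407, 0.0003], 0.57, set())]
top loupe [([0.491, 0.2616, 0.0005], 0.74, set())]
scene clamp [([0.5178, 0.0442, 0.0726], 0.38, set())]
scene trough []
scene jaw_bar [([0.5191, 0.0433, 0.0756], 0.91, set())]
scene jaw_pointer [([0.4928, -0.0089, 0.0229], 0.65, set())]
scene mark_line []
scene scraper [([0.5039, -0.2401, -0.0], 0.83, set())]
scene chip_0 []
scene candle_1 []
scene palm_stone_1 [([0.4187, 0.2791, -0.0008], 0.93, set())]
scene loupe [([0.482, 0.2646, 0.0012], 0.71, set())]
```

View pics/top0.png

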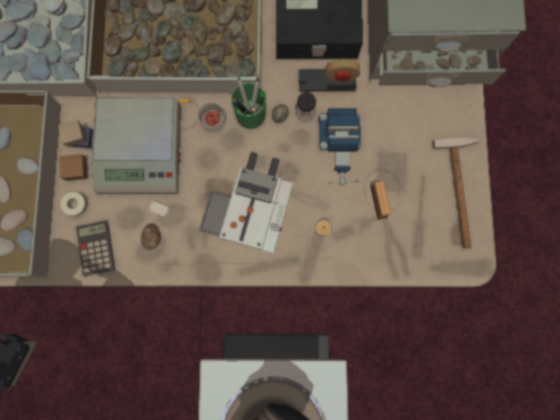

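View pics/scene0.png

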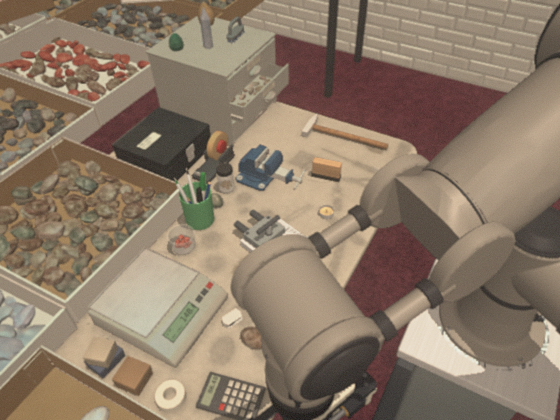

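```bash
cat > h.py <<'E'
from cell import observe,cams,robot,models
import cv2,numpy as np
from scipy.spatial.transform import Rotation as Rt
def plan(*tg):
    """each target (x,y,z of GRASP point, yaw): prints shift shares + turn share from present pose"""
    s=observe();R=Rt.from_euler('xyz',s["tool_rot"]).as_matrix()
    for x,y,z,w in tg:
        d=R.T@(np.array([x,y,z+robot.grip_depth])-s["tool_pos"])/.4
        t=-(w-s["tool_rot"][2]);t=(t+np.pi)%(2*np.pi)-np.pi
        print(np.round(d,4).tolist(),round(t/np.pi,4))
def proj(c,P,m=None):
    m=m or cams.camera_model(c);T=np.linalg.inv(m["pose"]);p=np.atleast_2d(P)@T[:3,:3].T+T[:3,3]
    q=p[:,:2]/p[:,2:];q=q*(1+m["k1"]*(q**2).sum(1,keepdims=True));K=np.array(m["camera_matrix"])
    return q@K[:2,:2].T+K[:2,2]
def unproj(c,uv,z,m=None):
    m=m or cams.camera_model(c);K=np.array(m["camera_matrix"])
    q=cv2.undistortPoints(np.array(uv,float).reshape(-1,1,2),K,np.array([m["k1"],0,0,0.])).reshape(-1,2)
    d=np.c_[q,np.ones(len(q))]@m["pose"][:3,:3].T;o=m["pose"][:3,3]
    return o+d*((z-o[2])/d[:,2])[:,None]
def st():
    s=observe();print({k:np.round(s[k],4).tolist() for k in("time","tool_pos","tool_rot","contact_force","opening","grip_force")})
E
python3 - <<'E'
from h import *
plan((.40,.05,.24,2.87),(.43,-.24,.24,np.pi+.24))
m=cams.camera_model("wrist");print(m)
s=observe();R=Rt.from_euler('xyz',s["tool_rot"]).as_matrix();print(R.T@(m["pose"][:3,3]-s["tool_pos"]))
print(unproj("wrist",[(0,0),(560,0),(560,420),(0,420),(280,210)],0))
E
```

```text
[-0.8664, -0.7977, 0.0138] -0.0446
[-1.2253, -1.432, 0.0138] -0.2075
{'camera_matrix': array([[378.77399154,   0.        , 276.46467742],
       [  0.        , 378.77399154, 217.63718066],
       [  0.        ,   0.        ,   1.        ]]), 'k1': -0.04880892899105185, 'pose': array([[ 4.00869154e-01,  8.83516285e-01,  2.42286804e-01,
         1.44371530e-01],
       [ 9.16134981e-01, -3.86823141e-01, -1.05188187e-01,
         5.10129346e-01],
       [ 7.86666584e-04,  2.64134116e-01, -9.64485640e-01,
         3.85260154e-01],
       [ 0.00000000e+00,  0.00000000e+00,  0.00000000e+00,
         1.00000000e+00]])}
[0.07187294 0.00027316 0.0194714 ]
[[-0.06015052  0.3136712   0.        ]
 [ 0.15268975  0.80117812  0.        ]
 [ 0.64055398  0.69739211  0.        ]
 [ 0.34696803  0.0292191   0.        ]
 [ 0.23503073  0.47483815  0.        ]]
```

```bash
python3 -m jog '[[[-0.87,-0.8,0.01],-0.045,0],[[-0.87,-0.8,0.01],-0.045,0],[[-0.87,-0.8,0.01],-0.045,0],[[-0.87,-0.8,0.01],-0.045,0],[[-0.87,-0.8,0.01],-0.045,0],[[-0.87,-0.8,0.01],-0.045,0],[[-0.87,-0.8,0.01],-0.045,0],[[-0.87,-0.8,0.01],-0.045,0],[[-0.87,-0.8,0.01],-0.045,0],[[-0.87,-0.8,0.01],-0.045,0],[[-0.87,-0.8,0.01],-0.045,0]]'
python3 - <<'E'
from h import *
st()
im=cams.read_camera("wrist");cv2.imwrite("pics/w1.png",im[:,:,::-1])
for t in["clamp","trough","jaw_bar","jaw_pointer","mark_line","chip_0"]:
    print(t,[(np.round(d["position"],4).tolist(),round(d["confidence"],2)) for d in models.pinpoint(t,"wrist")][:5])
m=cams.camera_model("wrist");np.save("m1.npy",m,allow_pickle=True)
E
```

```text
time: 2.48
tool_pos: [0.4005, 0.0495, 0.4008]
tool_rot: [3.141, -0.0, 2.873]
contact_force: [0.5, -0.4, 0.4]
opening: 0.0918
grip_force: 0.0
{'time': 2.475, 'tool_pos': [0.4005, 0.0495, 0.4008], 'tool_rot': [3.1413, -0.0001, 2.8728], 'contact_force': [0.516, -0.4261, 0.4083], 'opening': 0.0918, 'grip_force': 0.0}
clamp [([0.4893, 0.0511, -0.0022], 0.86), ([0.4498, 0.088, 0.0177], 0.6), ([0.444, -0.1165, -0.0002], 0.18)]
trough [([0.4752, 0.1296, 0.0035], 0.62), ([0.4186, 0.2862, -0.0026], 0.34)]
jaw_bar [([0.5216, 0.0446, 0.0714], 0.94)]
jaw_pointer [([0.4941, -0.0108, 0.0278], 0.55), ([0.4566, 0.0721, 0.02], 0.23)]
mark_line [([0.4412, -0.0046, 0.018], 0.71)]
chip_0 [([0.4457, 0.0869, 0.0152], 0.7), ([0.4593, 0.0727, 0.0211], 0.5), ([0.4817, 0.0539, 0.021], 0.5)]
```

View pics/w1.png

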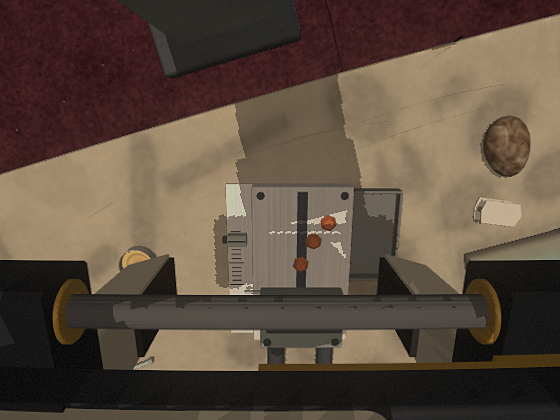

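```bash
python3 - <<'E'
from h import *
im=cv2.imread("pics/w1.png")[170:350,210:420];cv2.imwrite("pics/w1c.png",cv2.resize(im,None,fx=3.3,fy=3.3,interpolation=cv2.INTER_CUBIC))
m=np.load("m1.npy",allow_pickle=True).item()
print(unproj("wrist",[(251,184),(352,184)],.02,m),unproj("wrist",[(328,223),(314,242),(301,265)],.026,m))
E
```

```text
[[0.3881985  0.02753051 0.02      ]
 [0.41426042 0.12169395 0.02      ]] [[0.44436023 0.08974787 0.026     ]
 [0.45971743 0.07181453 0.026     ]
 [0.47997762 0.05327412 0.026     ]]
```

View pics/w1c.png

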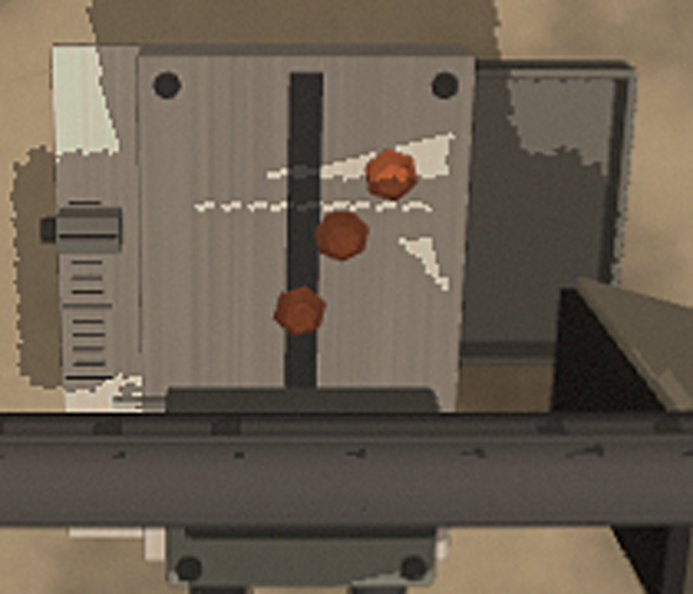

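```bash
python3 - <<'E'
from h import *
m=np.load("m1.npy",allow_pickle=True).item()
f=lambda u,v:(u/3.3+210,v/3.3+170)
A,B,C,D=unproj("wrist",[f(138,55),f(477,57),f(142,390),f(458,410)],.02,m)[:,:2]
from scipy.optimize import least_squares
def loc(p,q):
    c,s=np.cos(p[2]),np.sin(p[2]);d=np.asarray(q)[...,:2]-p[:2];return d@np.array([[c,-s],[s,c]])
def r(p):
    a,b,c,d=(loc(p,x) for x in(A,B,C,D));return[a[0]+.085,b[0]+.085,a[1]+.05,b[1]-.05,c[1]+.05,d[1]-.05]
o=least_squares(r,[.487,.053,-.27],x_scale=[.01,.01,.1]);p=o.x;print(p,np.round(o.fun,4));np.save("clamp.npy",p)
print("mark",loc(p,unproj("wrist",[f(90,228)],.017,m)),"ptr",loc(p,unproj("wrist",[f(130,397)],.023,m)))
print("chips",loc(p,unproj("wrist",[f(392,174),f(342,236),f(300,311)],.025,m)))
for n,q in dict(clamp=(.4893,.0511),trough=(.4752,.1296),bar=(.5216,.0446),ptr=(.4941,-.0108),mark=(.4412,-.0046),ptr_top=(.4913,-.0096),bar_s=(.5191,.0433)).items():print(n,loc(p,q))
plan((.40,-.24,.24,np.pi+.2))
E
```

```text
[ 0.48635846  0.05260863 -0.27298945] [-0.0002  0.0002  0.0001 -0.0003 -0.0002  0.0003]
mark [[-0.03067146 -0.06558848]] ptr [[ 0.0232712  -0.05381719]]
chips [[-0.05044691  0.02534696]
 [-0.03099621  0.01104196]
 [-0.00673364 -0.00111662]]
clamp [ 0.00323936 -0.00065969]
trough [-0.031503    0.07113188]
bar [0.03609573 0.00178946]
ptr [ 0.02455055 -0.05897335]
mark [-0.02806211 -0.06726538]
ptr_top [ 0.0215307 -0.0585727]
bar_s [ 0.03403881 -0.00013643]
[-0.1904, -0.6967, 0.0038] -0.1495
```

```bash
python3 -m jog '[[[-0.19,-0.7,0],-0.15,0],[[-0.19,-0.7,0],-0.15,0],[[-0.19,-0.7,0],-0.15,0],[[-0.19,-0.7,0],-0.15,0],[[-0.19,-0.7,0],-0.15,0],[[-0.19,-0.7,0],-0.15,0],[[-0.19,-0.7,0],-0.15,0],[[-0.19,-0.7,0],-0.15,0]]'
python3 - <<'E'
from h import *
im=cams.read_camera("wrist");cv2.imwrite("pics/w2.png",im[:,:,::-1])
for t in["scraper","candle_1"]:
    print(t,[(np.round(d["position"],4).tolist(),round(d["confidence"],2)) for d in models.pinpoint(t,"wrist")][:5])
m=cams.camera_model("wrist");np.save("m2.npy",m,allow_pickle=True)
E
```

```text
time: 3.82
tool_pos: [0.3995, -0.2402, 0.4007]
tool_rot: [3.141, -0.0, -2.939]
contact_force: [1.2, 0.3, 0.4]
opening: 0.0917
grip_force: 0.0
scraper [([0.4978, -0.2425, 0.0042], 0.76)]
candle_1 [([0.4443, -0.1184, 0.0026], 0.93)]
```

View pics/w2.png

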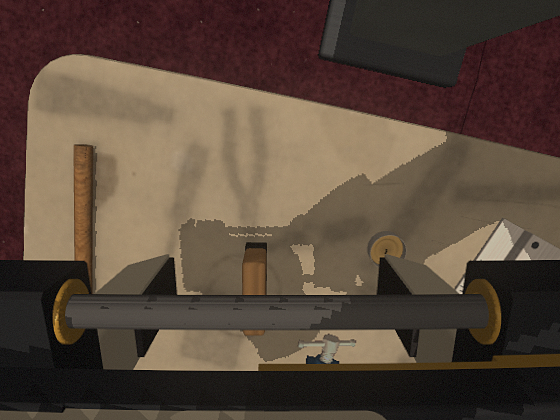

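```bash
python3 - <<'E'
from h import *
m=np.load("m2.npy",allow_pickle=True).item()
P=unproj("wrist",[(243.5,250),(267,250),(245,334),(264.5,334)],.056,m)[:,:2];print(P)
a=(P[0]+P[1])/2;b=(P[2]+P[3])/2;print((a+b)/2,np.linalg.norm(b-a),np.linalg.norm(P[0]-P[1]),np.arctan2(*(b-a)[::-1]))
w=np.arctan2(*(b-a)[::-1])
c=(a+b)/2
plan((*c,.12,np.pi+w),(*c,.038,np.pi+w))
E
```

```text
[[ 0.45291958 -0.259174  ]
 [ 0.44861002 -0.23815489]
 [ 0.538692   -0.24230028]
 [ 0.53483689 -0.22361413]]
[ 0.49376462 -0.24081083] 0.08742228831844093 0.021456351624360784 0.18065186942648426
[-0.2303, -0.0487, 0.3043] 0.007
[-0.2302, -0.0487, 0.5093] 0.007
```

```bash
python3 -m jog '[[[-0.235,-0.045,0.1],0.007,0.3],[[-0.235,-0.045,0.25],0.007,0.3],[[-0.235,-0.045,0.4],0.007,0.3],[[-0.235,-0.045,0.509],0.007,0.3],[[-0.235,-0.045,0.509],0.007,0.3],[[-0.235,-0.045,0.509],0.007,1],[[-0.235,-0.045,0.509],0.007,1],[[-0.235,-0.045,0.509],0.007,1],[[-0.235,-0.045,0.509],0.007,1],[[-0.235,-0.045,0.509],0.007,1]]' 25
python3 - <<'E'
from h import *
st()
E
```

```text
time: 5.22
tool_pos: [0.4952, -0.2406, 0.1978]
tool_rot: [-3.141, 0.001, -2.963]
contact_force: [-0.7, -0.6, 5.3]
opening: 0.0218
grip_force: 25.0
{'time': 5.225, 'tool_pos': [0.4952, -0.2406, 0.1978], 'tool_rot': [-3.1407, 0.0009, -2.9628], 'contact_force': [-0.6631, -0.567, 5.2834], 'opening': 0.0218, 'grip_force': 24.997}
```

```bash
cat >> h.py <<'E'
def cl(x,y,z,dw=0):
    p=np.load("clamp.npy");c,s=np.cos(p[2]),np.sin(p[2]);return(p[0]+c*x-s*y,p[1]+s*x+c*y,z,np.pi+p[2]+dw)
E
python3 - <<'E'
from h import *
s=observe();x,y,z=s["tool_pos"]
plan((x,y,.17,s["tool_rot"][2]),cl(-.029,-.033,.17),cl(-.029,-.033,.09))
E
```

```text
[-0.0003, -0.0003, -0.3285] 0.0
[-0.0077, 0.6824, -0.3291] 0.1438
[-0.0075, 0.6826, -0.1291] 0.1438
```

```bash
python3 -m jog '[[[0,0,-0.12],0,1],[[0,0,-0.25],0,1],[[0,0.05,-0.33],0.02,1],[[0,0.2,-0.33],0.06,1],[[0,0.35,-0.33],0.1,1],[[-0.008,0.5,-0.33],0.144,1],[[-0.008,0.62,-0.33],0.144,1],[[-0.008,0.682,-0.33],0.144,1],[[-0.008,0.682,-0.2],0.144,1],[[-0.008,0.682,-0.13],0.144,1],[[-0.008,0.682,-0.13],0.144,1],[[-0.008,0.682,-0.13],0.144,1]]'
python3 - <<'E'
from h import *
st()
im=cams.read_camera("wrist");cv2.imwrite("pics/w3.png",im[:,:,::-1])
plan(cl(-.029,-.033,.0593),cl(-.029,.046,.0593),cl(-.029,.046,.1))
E
```

```text
time: 6.72
tool_pos: [0.4502, 0.0285, 0.25]
tool_rot: [3.141, 0.001, 2.868]
contact_force: [0.4, -0.4, -1.5]
opening: 0.0216
grip_force: 25.0
{'time': 6.725, 'tool_pos': [0.4502, 0.0285, 0.25], 'tool_rot': [3.1413, 0.0012, 2.8678], 'contact_force': [0.3511, -0.4429, -1.495], 'opening': 0.0216, 'grip_force': 24.9949}
[0.0021, -0.0, 0.0795] -0.0002
[0.0022, 0.1975, 0.0795] -0.0002
[0.002, 0.1975, -0.0222] -0.0002
```

View pics/w3.png

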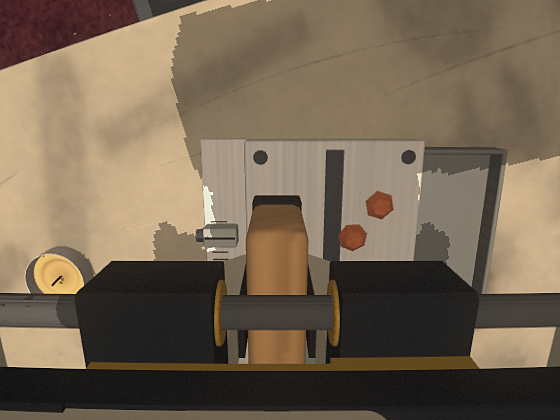

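```bash
python3 - <<'E'
from h import *
p=np.load("clamp.npy");c,s=np.cos(p[2]),np.sin(p[2])
m=cams.camera_model("wrist");
for z,px in((.0522,[(276,196)]),(.1082,[(276,205),(276,212)]),(.025,[(379,205)]),(.017,[(220,235)])):
    print((unproj("wrist",px,z,m)[:,:2]-p[:2])@np.array([[c,-s],[s,c]]))
E
```

```text
[[-0.06150894 -0.03263375]]
[[-0.07053592 -0.0326214 ]
 [-0.06813206 -0.03262572]]
[[-0.05043186  0.02506539]]
[[-0.03035266 -0.06591285]]
```

```bash
python3 -m jog '[[[0.017,0,0.04],0,1],[[0.017,0,0.07],0,1],[[0.017,0,0.0805],0,1],[[0.017,0,0.0805],0,1]]'
```

```text
time: 7.28
tool_pos: [0.4437, 0.0303, 0.2174]
tool_rot: [3.141, 0.001, 2.868]
contact_force: [-0.4, -0.5, -0.2]
opening: 0.022
grip_force: 25.0
```

```bash
python3 -m jog '[[[0,0.02,0],0,1],[[0,0.04,0],0,1],[[0,0.06,0],0,1],[[0,0.08,0],0,1],[[0,0.1,0],0,1],[[0,0.12,0],0,1],[[0,0.14,0],0,1],[[0,0.16,0],0,1],[[0,0.18,0],0,1],[[0,0.2,0],0,1],[[0,0.21,0],0,1],[[0,0.21,0],0,1]]'
python3 - <<'E'
from h import *
im=cams.read_camera("wrist");cv2.imwrite("pics/w4.png",im[:,:,::-1])
E
```

```text
time: 8.78
tool_pos: [0.4662, 0.1122, 0.2174]
tool_rot: [3.141, 0.001, 2.869]
contact_force: [-0.4, -0.4, 5.0]
opening: 0.022
grip_force: 25.0
```

View pics/w4.png

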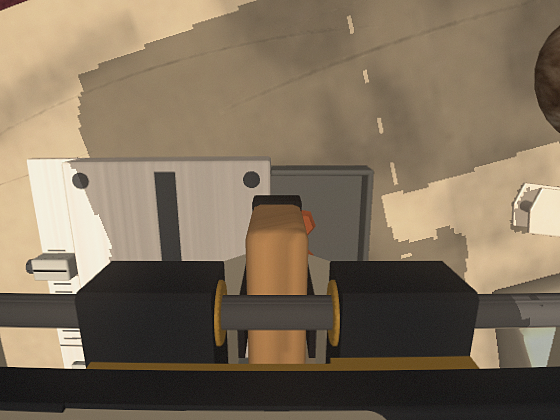

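```bash
python3 - <<'E'
from h import *
plan((.40,-.08,.22,np.pi-.27))
E
```

```text
[0.0293, -0.5069, -0.405] -0.001
```

```bash
python3 -m jog '[[[0,0,-0.1],0,1],[[0,0,-0.22],0,1],[[0,-0.1,-0.33],0,1],[[0.03,-0.25,-0.4],0,1],[[0.03,-0.4,-0.4],0,1],[[0.03,-0.5,-0.4],0,1],[[0.03,-0.5,-0.4],0,1],[[0.03,-0.5,-0.4],0,1]]'
python3 - <<'E'
from h import *
st();im=cams.read_camera("wrist");cv2.imwrite("pics/w5.png",im[:,:,::-1])
plan((.495,-.24,.17,np.pi+.18),(.495,-.24,.0393,np.pi+.18))
p=np.load("clamp.npy");c,s=np.cos(p[2]),np.sin(p[2])
for t in("chip_0",):
  for k in("wrist","top"):
    if k=="top":cams.read_camera(k)
    for d in models.pinpoint(t,k):print(k,round(d["confidence"],2),np.round((np.array(d["position"])[:2]-p[:2])@np.array([[c,-s],[s,c]]),4),d["position"][2])
E
```

```text
time: 9.82
tool_pos: [0.4004, -0.0774, 0.3767]
tool_rot: [3.141, -0.0, 2.868]
contact_force: [-0.3, -0.6, -1.2]
opening: 0.0216
grip_force: 25.0
{'time': 9.825, 'tool_pos': [0.4004, -0.0774, 0.3767], 'tool_rot': [3.1407, -0.0004, 2.8678], 'contact_force': [-0.3236, -0.6341, -1.2391], 'opening': 0.0216, 'grip_force': 24.9985}
[-0.3372, -0.3287, 0.1184] -0.1441
[-0.3374, -0.3289, 0.4451] -0.1441
wrist 0.53 [-0.0081  0.0668] 0.0149
wrist 0.48 [-0.0317  0.0642] 0.0094
wrist 0.45 [-0.0505  0.0648] 0.009
top 0.55 [-0.0302  0.076 ] 0.001
top 0.43 [-0.0237  0.0597] 0.0097
top 0.41 [-0.0536  0.1994] 0.0033
top 0.39 [-0.0531  0.0647] 0.0125
top 0.36 [-0.0065  0.0629] 0.0144
```

View pics/w5.png

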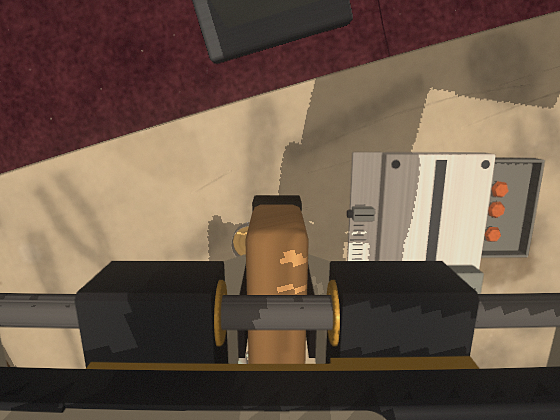

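```bash
python3 -m jog '[[[-0.1,-0.1,0],-0.05,1],[[-0.2,-0.2,0.05],-0.1,1],[[-0.3,-0.3,0.12],-0.144,1],[[-0.337,-0.329,0.2],-0.144,1],[[-0.337,-0.329,0.32],-0.144,1],[[-0.337,-0.329,0.42],-0.144,1],[[-0.337,-0.329,0.44],-0.144,1],[[-0.337,-0.329,0.446],-0.144,1],[[-0.337,-0.329,0.446],-0.144,1]]'
```

```text
time: 11.15
tool_pos: [0.4952, -0.2412, 0.2]
tool_rot: [-3.14, 0.002, -2.962]
contact_force: [1.0, 1.2, -1.3]
opening: 0.0219
grip_force: 25.0
```

```bash
python3 -m jog '[[[0,0,0.003],0,1],[[0,0,0.005],0,1],[[0,0,0.005],0,1]]'
```

```text
time: 11.52
tool_pos: [0.4947, -0.2413, 0.1974]
tool_rot: [-3.141, 0.001, -2.963]
contact_force: [-0.9, 1.4, 5.6]
opening: 0.0219
grip_force: 25.0
```

```bash
python3 -m jog '[[[0,0,0],0,0.4],[[0,0,0],0,0.4],[[0,0,-0.03],0,0.4],[[0,0,-0.12],0,0.4],[[0,0,-0.25],0,0.4],[[0,0,-0.36],0,0.4],[[0,0,-0.4],0,0.4],[[0,0,-0.4],0,0.4]]'
python3 - <<'E'
from h import *
st();print(observe()["qpos"])
cams.read_camera("scene");cams.read_camera("top")
for k in("scene","top"):print([(d["position"],d["confidence"]) for d in models.pinpoint("scraper",k)])
x,y,z,w=cl(.035,0,.13,np.pi/2);plan((x,y,z+.06,w),(x,y,z,w),(x,y,.072,w))
E
```

```text
time: 12.52
tool_pos: [0.4946, -0.2412, 0.3584]
tool_rot: [-3.139, 0.003, -2.963]
contact_force: [-0.4, 0.6, -1.0]
opening: 0.055
grip_force: 0.0
{'time': 12.525, 'tool_pos': [0.4946, -0.2412, 0.3584], 'tool_rot': [-3.139, 0.0028, -2.9627], 'contact_force': [-0.3539, 0.6329, -1.0315], 'opening': 0.055, 'grip_force': 0.0}
[-5.93018368e-01  4.27143782e-01  1.52695948e+00  1.07418300e-04
  1.18371645e+00 -2.34269637e+00]
[([0.4998, -0.2407, 0.0008], 0.66)]
[([0.4195, 0.2819, 0.0002], 0.7)]
[-0.1898, 0.6876, 0.0162] -0.3562
[-0.19, 0.6873, 0.1662] -0.3562
[-0.1903, 0.6871, 0.3112] -0.3562
```

```bash
python3 -m jog '[[[-0.03,0.12,0],-0.05,0.4],[[-0.06,0.24,0],-0.11,0.4],[[-0.1,0.36,0],-0.17,0.4],[[-0.14,0.48,0.015],-0.23,0.4],[[-0.17,0.6,0.015],-0.29,0.4],[[-0.19,0.687,0.015],-0.356,0.4],[[-0.19,0.687,0.015],-0.356,0.4],[[-0.19,0.687,0.1],-0.356,0.4],[[-0.19,0.687,0.166],-0.356,0.4],[[-0.19,0.687,0.166],-0.356,0.4]]'
python3 - <<'E'
from h import *
st()
im=cams.read_camera("wrist");cv2.imwrite("pics/w6.png",im[:,:,::-1]);np.save("m6.npy",cams.camera_model("wrist"),allow_pickle=True)
for t in("jaw_bar","jaw_pointer","mark_line"):print(t,[(np.round(d["position"],4).tolist(),round(d["confidence"],2)) for d in models.pinpoint(t,"wrist")][:3])
x,y,z,w=cl(.035,0,.072,np.pi/2);plan((x,y,z,w))
E
```

```text
time: 13.98
tool_pos: [0.5197, 0.0419, 0.2879]
tool_rot: [3.136, -0.001, -1.847]
contact_force: [-0.0, -0.3, 0.2]
opening: 0.0553
grip_force: 0.0
{'time': 13.975, 'tool_pos': [0.5197, 0.0419, 0.2879], 'tool_rot': [3.1361, -0.0013, -1.8465], 'contact_force': [-0.0454, -0.2672, 0.2316], 'opening': 0.0553, 'grip_force': 0.0}
jaw_bar [([0.5189, 0.0448, 0.0715], 0.96)]
jaw_pointer []
mark_line [([0.4433, -0.0045, 0.0166], 0.71)]
[-0.0014, 0.0027, 0.1499] -0.0005
```

View pics/w6.png

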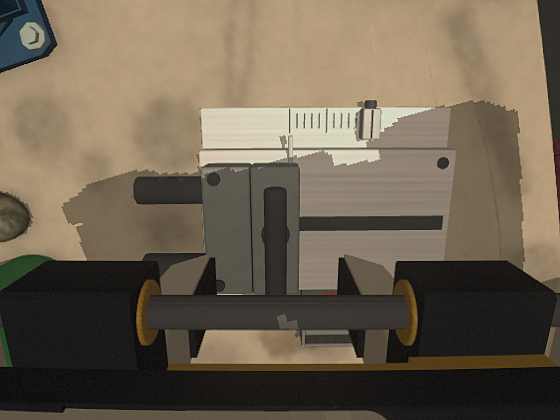

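```bash
python3 -m jog '[[[0,0.003,0.06],0,0.4],[[0,0.003,0.12],0,0.4],[[0,0.003,0.15],0,0.4],[[0,0.003,0.15],0,0.4],[[0,0.003,0.15],0,1],[[0,0.003,0.15],0,1],[[0,0.003,0.15],0,1],[[0,0.003,0.15],0,1],[[0,0.003,0.15],0,1]]' 40
python3 - <<'E'
from h import *
st()
m=np.load("m6.npy",allow_pickle=True).item()
im=cv2.imread("pics/w6.png")[95:160,270:400];cv2.imwrite("pics/w6c.png",cv2.resize(im,None,fx=6,fy=6,interpolation=cv2.INTER_CUBIC))
x,y,z,w=cl(.035-.045,0,.072,np.pi/2);plan((x,y,z,w))
E
```

```text
time: 15.3
tool_pos: [0.5195, 0.0431, 0.2302]
tool_rot: [-3.141, 0.0, -1.844]
contact_force: [0.0, 0.2, -0.9]
opening: 0.0112
grip_force: 40.0
{'time': 15.3, 'tool_pos': [0.5195, 0.0431, 0.2302], 'tool_rot': [-3.1407, 0.0002, -1.8443], 'contact_force': [0.0133, 0.2069, -0.8805], 'opening': 0.0112, 'grip_force': 40.0084}
[-0.0006, 0.1111, -0.0025] -0.0002
```

View pics/w6c.png

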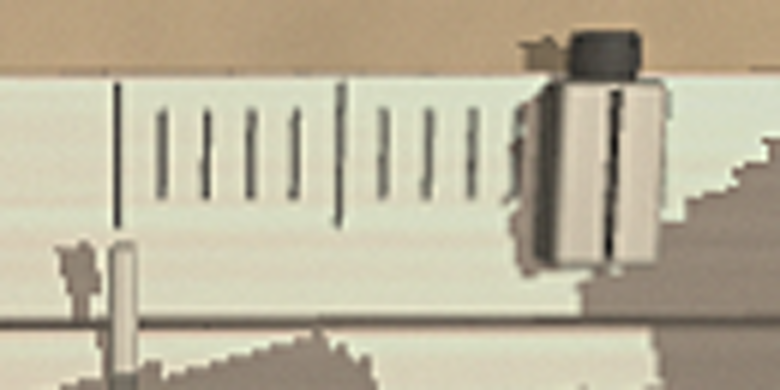

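```bash
python3 - <<'E'
from h import *
m=np.load("m6.npy",allow_pickle=True).item();p=np.load("clamp.npy");c,s=np.cos(p[2]),np.sin(p[2])
A=unproj("wrist",[(614/6+270,175/6+95)],.017,m);B=unproj("wrist",[(123/6+270,250/6+95)],.023,m)
q=(np.r_[A,B][:,:2]-p[:2])@np.array([[c,-s],[s,c]]);print(q,q[1]-q[0])
E
python3 -m jog '[[[0,0.01,0],0,1],[[0,0.025,0],0,1],[[0,0.045,0],0,1],[[0,0.065,0],0,1],[[0,0.085,0],0,1],[[0,0.105,0],0,1],[[0,0.12,0],0,1],[[0,0.125,0],0,1],[[0,0.125,0],0,1],[[0,0.125,0],0,1]]'
python3 - <<'E'
from h import *
st();p=np.load("clamp.npy");c,s=np.cos(p[2]),np.sin(p[2])
print((observe()["tool_pos"][:2]-p[:2])@np.array([[c,-s],[s,c]]))
im=cams.read_camera("wrist");cv2.imwrite("pics/w7.png",im[:,:,::-1]);np.save("m7.npy",cams.camera_model("wrist"),allow_pickle=True)
pp=proj("wrist",[[*cl(-.03,-.06,0)[:2],.02]])[0].astype(int);print(pp)
a,b=max(pp[1]-50,0),max(pp[0]-65,0)
cv2.imwrite("pics/w7c.png",cv2.resize(im[a:a+100,b:b+130,::-1],None,fx=6,fy=6,interpolation=cv2.INTER_CUBIC));print(b,a)
E
```

```text
[[-0.02860743 -0.06539995]
 [ 0.0250482  -0.05772294]] [0.05365564 0.00767701]
time: 16.55
tool_pos: [0.4731, 0.0559, 0.2303]
tool_rot: [-3.135, 0.001, -1.844]
contact_force: [11.4, -4.5, -10.5]
opening: 0.0113
grip_force: 40.0
{'time': 16.55, 'tool_pos': [0.4731, 0.0559, 0.2303], 'tool_rot': [-3.1347, 0.0005, -1.8444], 'contact_force': [11.4434, -4.455, -10.526], 'opening': 0.0113, 'grip_force': 39.9953}
[-0.01362314 -0.00043732]
[310 136]
245 86
```

View pics/w7c.png

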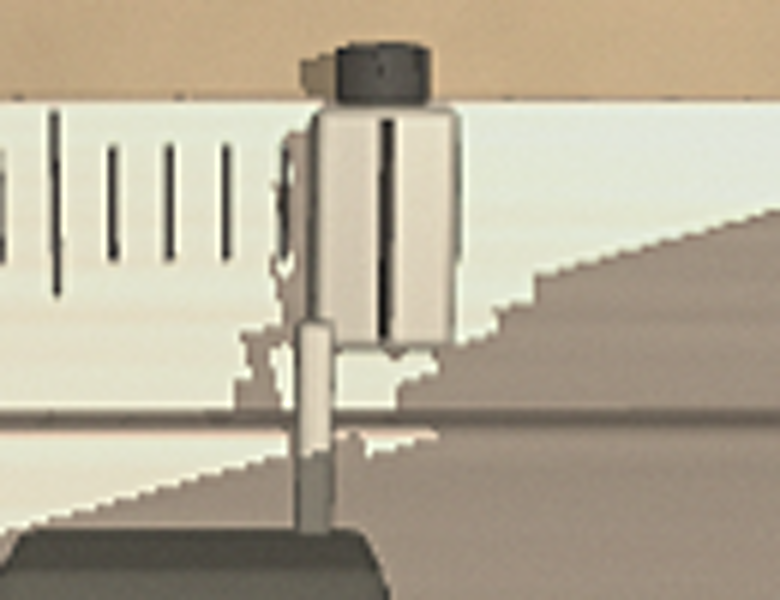

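```bash
python3 - <<'E'
from h import *
m=np.load("m7.npy",allow_pickle=True).item();p=np.load("clamp.npy");c,s=np.cos(p[2]),np.sin(p[2])
A=unproj("wrist",[(386/6+245,230/6+86),(384/6+245,330/6+86)],.017,m);B=unproj("wrist",[(316/6+245,330/6+86)],.023,m)
q=(np.r_[A,B][:,:2]-p[:2])@np.array([[c,-s],[s,c]]);print(q,(q[2]-q[:2].mean(0))[0]/.4)
E
```

```text
[[-0.02929375 -0.06600234]
 [-0.0292895  -0.05780688]
 [-0.02328967 -0.05822021]] 0.015004884571687043
```

```bash
python3 -m jog '[[[0,0.006,0],0,1],[[0,0.012,0],0,1],[[0,0.015,0],0,1],[[0,0.015,0],0,1],[[0,0.015,0],0,1]]'
python3 - <<'E'
from h import *
st()
im=cams.read_camera("wrist");m=cams.camera_model("wrist");np.save("m8.npy",m,allow_pickle=True)
pp=proj("wrist",[[*cl(-.03,-.06,0)[:2],.02]],m)[0].astype(int)
a,b=max(pp[1]-50,0),max(pp[0]-65,0);print(b,a)
cv2.imwrite("pics/w8c.png",cv2.resize(im[a:a+100,b:b+130,::-1],None,fx=6,fy=6,interpolation=cv2.INTER_CUBIC))
E
```

```text
time: 17.23
tool_pos: [0.4676, 0.0574, 0.2303]
tool_rot: [-3.134, 0.001, -1.844]
contact_force: [11.9, -6.0, -10.6]
opening: 0.011
grip_force: 40.0
{'time': 17.225, 'tool_pos': [0.4676, 0.0574, 0.2303], 'tool_rot': [-3.134, 0.0006, -1.8443], 'contact_force': [11.9492, -5.9511, -10.5766], 'opening': 0.011, 'grip_force': 39.9948}
234 86
```

View pics/w8c.png

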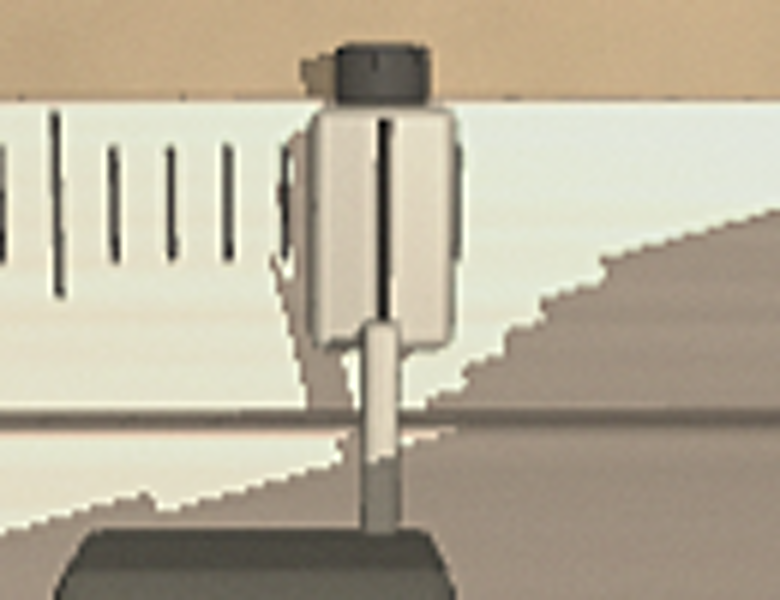

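```bash
python3 -m jog '[[[0,0.0017,0],0,1],[[0,0.0017,0],0,1],[[0,0.0017,0],0,1],[[0,0.0017,0],0,1]]'
python3 - <<'E'
from h import *
m=np.load("m8.npy",allow_pickle=True).item();p=np.load("clamp.npy");c,s=np.cos(p[2]),np.sin(p[2])
f=lambda u,v:(u/6+234,v/6+86)
q=(np.r_[unproj("wrist",[f(384,220)],.017,m),unproj("wrist",[f(380,328)],.023,m)][:,:2]-p[:2])@np.array([[c,-s],[s,c]]);print("diff before nudge mm",(q[1]-q[0])[0]*1e3)
st();im=cams.read_camera("wrist")
for t in("jaw_pointer","mark_line"):print(t,[(np.round(d["position"],4).tolist(),round(d["confidence"],2)) for d in models.pinpoint(t,"wrist")][:2])
cams.read_camera("top")
for t in("candle_1","palm_stone_1","loupe","scraper"):print(t,[(np.round(d["position"],4).tolist(),round(d["confidence"],2)) for d in models.pinpoint(t,"top")][:2])
print([(np.round(d["position"],4).tolist(),round(d["confidence"],2)) for d in models.pinpoint("scraper","scene")])
E
```

```text
time: 17.77
tool_pos: [0.467, 0.0575, 0.2303]
tool_rot: [-3.134, 0.001, -1.844]
contact_force: [12.6, -6.4, -11.9]
opening: 0.0112
grip_force: 40.0
diff before nudge mm 0.5078509438580168
{'time': 17.775, 'tool_pos': [0.467, 0.0575, 0.2303], 'tool_rot': [-3.1338, 0.0006, -1.8444], 'contact_force': [12.5645, -6.4473, -11.8917], 'opening': 0.0112, 'grip_force': 39.9945}
jaw_pointer [([0.4431, 0.0037, 0.0246], 0.97)]
mark_line [([0.4399, -0.0038, 0.0172], 0.58)]
candle_1 [([0.4839, 0.2616, 0.0018], 0.17)]
palm_stone_1 [([0.4193, 0.2799, -0.0001], 0.77)]
loupe [([0.4872, 0.263, 0.0005], 0.65)]
scraper [([0.5015, -0.2411, -0.0033], 0.73), ([0.4892, 0.2629, 0.0017], 0.72)]
[([0.4998, -0.2407, 0.0008], 0.66)]
```

```bash
python3 -c "
from cell import robot
print(robot.hand_in())"
```

```text
the job is handed in; nothing more can be done
None
```

The job is handed in at about 18 s of the 58 s allowed: all three chips are in the trough, the scraper block is back on the table at its original spot, and the arm is holding the jaw against the spring with the pointer within about 0.2 mm of the line by my measurement (my last check found the loupe and brown stone unmoved; the arm never went near the candle, but the camera couldn't confirm it at the end).

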